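# Spring open the wide cell box

## Robot

A 7-joint arm with a two-finger parallel gripper is mounted at the origin on the work surface; the furniture and walls round the work are solid. World frame = base frame: x ahead of the robot, y to its left, z up, the work surface at z = 0. Lengths are in mm, angles in rad, forces in N, time in s.
With the tool pointing down it reaches from about 400 to 875 mm from the base axis. Payload 4.4 kg.
Tool frame: the origin (TCP) lies at the very end of the fingers, on their centre line; the grasp point (between the pads) lies 19 mm behind it; z points along the fingers, y is the line along which they close (so a half turn about z gives the same grasp; the last joint's range is limited). The gripper opens to 85 mm and grips with 20 to 120 N. Pads are 22 mm wide; open, the fingers measure 114 mm over their backs; the gripper's body (76 mm by 85 mm) begins 54 mm behind the grasp point. The pads swing forward as they close: fully open they stand 13 mm farther back than shut.
Start: joints at [-1.327, 0.628, 0.038, 1.517, -0.027, 0.996, -0.02], TCP at [198.14, 619.078, 231.313] pointing down, gripper open.
Joint ranges: [-3.06, 3.06], [-0.37, 2.12], [-1.25, 1.32], [0.18, 2.47], [-1.1, 4.24], [0.23, 1.98], [-2.94, 2.94]. Speed limits (rad/s): [2.57, 2.57, 3.14, 3.14, 3.14, 3.14, 3.14].

## Interface

Orientations are given as [roll, pitch, yaw] about the fixed x, y, z axes, in that order (R = Rz(yaw) Ry(pitch) Rx(roll)).
In Python, from cell import sensors, get_image, camera_params, order gives the robot as it stands.
- The arm moves only by the shell command python3 -m inch 'ROWS' [OPENING]. ROWS is JSON, a list that holds one entry, the list of rows, each a list of 4 numbers: the shift along the tool's x, y, z in cm, then the turn about the tool's z in degrees. A call has 1 to 8 rows; each row is the pose to reach, as a shift and turn from the pose commanded when the call began, along the tool's axes at that moment; what a row does not reach only later rows make up. A row lasts 1/12 s, in which the tool goes at most 41.7 mm and 7.16 degrees, less where a joint would pass 70% of its speed; a pose out of reach is approached as far as the arm can. A call with a gripper value outside its range is refused whole. OPENING is the finger opening in cm, from 0 to 8.54, set as the call begins (- or left out, the last holds). The fingers move at their own pace and stop on an object; the grip force is fixed at half the most. Time passes only in rows, so rows that repeat a pose let the fingers close. It gives the time, the measured TCP pose, the force, the opening and the grip force at its end, in the units of the state.
- sensors.read_state(): the state, without advancing time (a new reading comes with each control period).
- get_image(name): name is "scene" or "top" or "wrist"; returns the picture (384x512x3 uint8, blue, green, red); there is no depth.
- camera_params(name): a dict with "mtx" (3x3 intrinsics, pixels), "rvec" (rotation vector, rad) and "tvec" (3), from world to camera coordinates, as OpenCV has them. Camera axes: x right, y down, z forward; pixel columns grow to the right and rows downward; lengths in mm; the calibration is good to about 2 mm. The wrist camera is an equidistant fisheye: a pixel r from the principal point sees the ray r / f radians off the axis. A picture is of the moment at which its call begins: read the wrist's pose just before it. camera_params takes no time and is no camera call; for the wrist camera it gives the pose at the moment of the call.
- order.finish_job(): hands the job in; it is judged then, once.
The state is a dict: "clock": time; "qpos": joint angles; "qd": joint speeds; "tau": joint torques, N m; "eef_pos": TCP position; "tool_rot": TCP orientation; "force": force on the tool from outside, world axes, zero at the start; "torque": the same for the moment, N m; "width": finger opening in mm; "gripper_force": force on a finger pad.
Only numpy, scipy, OpenCV 4.12 (cv2) and the standard library are available. Lean on these libraries where they do the work, as an engineer would, in place of code of your own. Each camera call takes 0.05 s, during which the arm holds its last target. There are 200 camera calls.

## Task

Two spring-lid cell boxes are screwed to the bench. On the wider box, press the metal release tab down with a fingertip and let it go, so that the lid springs up by itself; then push that lid over with the fingers until it is fully open and stays open. Do not grasp or lift anything: the two cells stay lying in the box, the narrow box stays shut, and the other things on the bench stay where they are.

Things in the scene. Friction and masses are not known exactly. Their poses are not given: they have to be found in the camera images.
- wide_box: The wider of two grey sheet-metal cell boxes, fixed to the bench. Tray 76 (x) x 92 (y) x 34 mm high (wall 3 mm), on a 4 mm flange 108 mm wide in y, white lid on top (upper face 40 mm above the bench when shut; with its raised panel 41 mm). Origin: centre of the underside. Own axes: z up, the metal release tab projects at the -x side, the lid's hinge is along y at the +x side.
- wide_box_tab_pad (a point): The point to press: near the middle of the top of the wide box's bare metal release tab, 25.5 mm above the bench at rest and 72 mm from the box's origin on its -x side. The flat pad is 30 mm wide in y; it goes on 11 mm outward of this point and 20 mm inward, where the tab's upright part stands, 28 mm wide in y, with a claw at its top, 43.5 mm above the bench, that holds the lid's front edge.
- wide_box_tab (a joint): Rocking angle of the wide box's tab, rad: 0 at rest, 0.35 fully down (pressed point about 9 mm lower). The lid is let go between about 0.12 and 0.17. Springy: about 1 N to start, 4.5 N fully down at the pressed point; it comes back up by itself.
- wide_box_lid (a joint): Angle of the wide box's lid, rad: 0 shut, 1.57 upright, 1.95 fully open against its stop. Once released its spring lifts it by itself to about 0.65 to 0.85 within half a second; beyond that it must be pushed (less than 2 N at its edge), and it stays where it is left (to within 0.05) once pushed past upright.
- wide_box_lid_edge (a point): Middle of the upper front edge of the wide box's lid (moves with the lid), 80 mm from the hinge axis. The lid is a flat plate 80 x 92 x 5 mm.
- wide_box_hinge (a point): Middle of the hinge axis of the wide box's lid, 37 mm above the bench, 38 mm from the box's origin on its +x side; the axis runs along the box's y.
- narrow_box: The other box, same build, depth and height but only 52 mm wide (flange 68 mm); leave it alone. Origin and axes as for the wide box; its own tab reaches 83 mm from the origin at the -x side.
- narrow_box_tab (a joint): Rocking angle of the narrow box's tab, rad, 0 at rest; not to be pressed.
- narrow_box_lid (a joint): Angle of the narrow box's lid, rad, 0 shut; to stay shut.
- cell_1: AA cell, 15 x 50 x 15 mm, lying loose in the wide box along the box's x; origin at its underside, 4 mm above the bench. To stay there.
- cell_2: Second AA cell, likewise loose in the wide box, 36 mm beside the first. To stay there.
- flux_tin: Bystander: round tin, 55 mm across, 24 mm high. Origin at its underside.
- tape_black: Bystander: roll of black tape, 65 mm across, 18 mm high. Origin at its underside.
- tape_measure: Bystander: tape measure, 88 x 86 x 40 mm. Origin at its underside.

How it is judged (in metres and radians):
On the way, in this order (a step that is already met when the one before it is completed fails the run):
1. the wide box's release tab is pressed down (value of joint wide_box_tab above 0.11 rad), for 0.02 s.
2. the tab is let go and the lid has sprung up by itself, untouched (value of joint wide_box_tab below 0.06 rad and value of joint wide_box_lid between 0.4 and 1.3 rad and contact force between the arm and wide_box below 0.05 N), for 0.1 s.
At the end, for the whole second after the job is handed in: The wide box's lid stands open past 1.7 rad (97 degrees; the stop is at 1.95) and at rest, its tab is back up, the narrow box is shut (lid under 0.05 rad) and both cells lie on the floor of the wide box (within 8 mm in height) (value of joint wide_box_lid above 1.7 rad and velocity of joint wide_box_lid between -0.1 and 0.1 rad/s and value of joint wide_box_tab below 0.06 rad and value of joint narrow_box_lid below 0.05 rad and z of each of cell_1, cell_2 in the frame of wide_box below 0.012 m); the robot touches nothing.
It fails at once if the narrow box's tab is pressed or its lid opened (value of joint narrow_box_tab above 0.15 rad or value of joint narrow_box_lid above 0.1 rad).
It fails at once if a cell is lifted or moved by more than 15 mm (distance of any of cell_1, cell_2 from where it was at the start of the episode above 0.015 m).
It fails at once if another thing on the bench is moved by more than 20 mm (distance of any of flux_tin, tape_black, tape_measure from where it was at the start of the episode above 0.02 m).
It also fails if it takes over 38 s, if anything falls off the work surface, if the arm or the gripper's body presses on something with over 40 N, if the wrist force passes 120 N, or if a joint passes its speed limit or range.

## Working session

There is one attempt and no reset: what is moved stays moved. The work goes in short steps, Python scripts to look and compute and a shell command to move; the robot and the scene stay as the last step left them, time stands still between calls to the robot, and variables do not carry over. Pictures are saved under pics/ and viewed, at most 10 in all, crops included, and the job is handed in when it is done.

```bash
ls; mkdir -p pics
python3 - <<'E'
from cell import sensors,get_image,camera_params
import cv2
s=sensors.read_state();print(s)
for n in("top","scene"):
    cv2.imwrite(f"pics/{n}0.png",get_image(n))
    print(n,camera_params(n))
E
```

```text
pics
{'clock': 0.0, 'qpos': array([-1.3267981 ,  0.62932598,  0.03844664,  1.51836962, -0.02704517,
        0.99628133, -0.02000219]), 'qd': array([ 0.00025268,  0.00049805, -0.00177757, -0.00104716, -0.00044851,
        0.00149523, -0.00044802]), 'tau': array([-4.08875536e-06, -5.63388169e+01,  1.22551918e+00, -1.93448693e+01,
        1.08755150e-02,  1.04704639e-02, -6.28192751e-06]), 'eef_pos': array([197.93691474, 618.47992292, 230.4016882 ]), 'tool_rot': array([-3.13972592e+00, -1.15674446e-05,  2.83176382e+00]), 'force': array([-0.01116264, -0.03310297,  0.70646959]), 'torque': array([-0.00461642,  0.01493922,  0.02192011]), 'gripper_force': 0.0, 'width': 85.70941064641364}
top {'mtx': array([[409.46216569,   0.        , 252.25510568],
       [  0.        , 409.46216569, 193.47351748],
       [  0.        ,   0.        ,   1.        ]]), 'rvec': array([ 2.16181842, -2.1801654 ,  0.08143627]), 'tvec': array([  67.24706064,  393.11031317, 1042.22944963])}
scene {'mtx': array([[353.39459306,   0.        , 258.68424991],
       [  0.        , 353.39459306, 191.5963523 ],
       [  0.        ,   0.        ,   1.        ]]), 'rvec': array([ 0.93901215, -2.484369  ,  1.04832803]), 'tvec': array([348.01531054, 187.06040853, 719.70863473])}
```

View pics/top0.png

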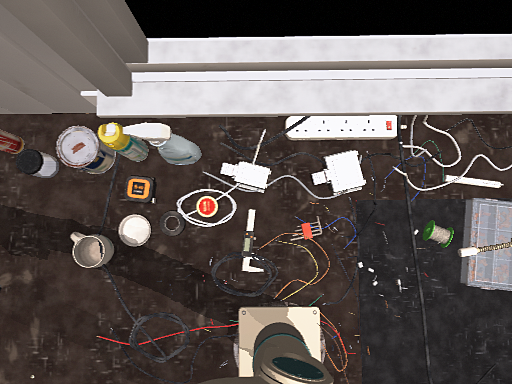

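View pics/scene0.png

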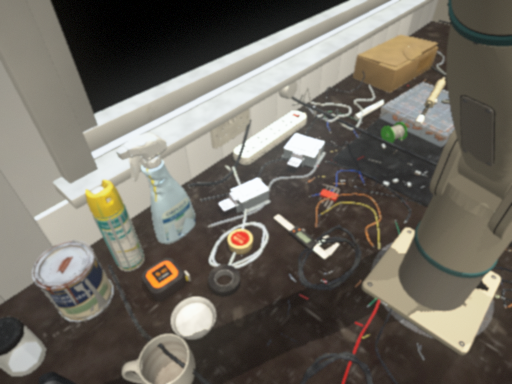

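The top view shows the wide box's lid at about (345,172) with its tab at (320,178), and the narrow box at (252,176) with its tab at (229,168). Both tabs point image-left, which should be +y. The scene view agrees, with the wide box at (303,148) and the narrow box at (248,193). The arm isn't visible where its TCP should be, so I'll check that and measure.

```bash
cat > h.py <<'E'
from cell import sensors,get_image,camera_params
import cv2,numpy as np
def proj(n,P):
    c=camera_params(n);return cv2.projectPoints(np.float64(P).reshape(-1,3),c['rvec'],c['tvec'],c['mtx'],None)[0].reshape(-1,2)
def ray(n,uv,z):
    c=camera_params(n);R=cv2.Rodrigues(c['rvec'])[0];C=-R.T@c['tvec']
    out=[]
    for u,v in np.float64(uv).reshape(-1,2):
        d=R.T@np.linalg.inv(c['mtx'])@[u,v,1];out.append(C+d*(z-C[2])/d[2])
    return np.array(out)
E
python3 - <<'E'
from h import *
for n in("top","scene"):
    c=camera_params(n);R=cv2.Rodrigues(c['rvec'])[0];print(n,"cam",-R.T@c['tvec'])
print(proj("top",[[198,618,230],[0,0,0],[0,0,400]]).round(),proj("scene",[[198,618,230],[0,0,0],[0,0,400]]).round())
im=cv2.imread("pics/top0.png")
m=((im.min(2)>185)).astype(np.uint8)
for name,(x0,x1,y0,y1) in dict(wide=(308,372,142,200),narrow=(216,276,155,195)).items():
    s=np.zeros_like(m);s[y0:y1,x0:x1]=m[y0:y1,x0:x1]
    s=cv2.morphologyEx(s,cv2.MORPH_OPEN,np.ones((15,15)))if name=="wide" else cv2.morphologyEx(s,cv2.MORPH_OPEN,np.ones((11,11)))
    k=max(cv2.findContours(s,0,2)[0],key=cv2.contourArea)
    b=cv2.boxPoints(cv2.minAreaRect(k));p=ray("top",b,40)
    print(name,b.round(1).tolist(),p.round(1).tolist(),p.mean(0).round(1))
    print([np.linalg.norm(p[i]-p[i-1]).round(1) for i in range(4)])
a=cv2.resize(im[140:215,205:375],None,fx=4.5,fy=4.5,interpolation=cv2.INTER_CUBIC)
w=get_image("wrist");cv2.imwrite("pics/w0.png",w)
cv2.imwrite("pics/crop0.png",np.vstack([a, cv2.resize(w,(int(512*.48),int(384*.48)))[:, :].copy() if 0 else np.pad(cv2.resize(w,(320,240)),((0,0),(0,a.shape[1]-320),(0,0)))]))
print(camera_params("wrist"))
E
```

```text
top cam [ 301.36036673   51.41470392 1073.23742422]
scene cam [ -1.50760303 516.80470713 637.96347352]
[[-19. 282.]
 [279. 348.]
 [292. 421.]] [[ 28. 468.]
 [430. 283.]
 [534. 111.]]
wide [[329.0, 153.0], [360.0, 153.0], [360.0, 188.0], [329.0, 188.0]] [[493.5, -132.8, 40.0], [492.7, -211.6, 40.0], [403.1, -208.8, 40.0], [403.9, -130.6, 40.0]] [ 448.3 -171.    40. ]
[np.float64(89.7), np.float64(78.8), np.float64(89.6), np.float64(78.2)]
narrow [[232.5, 180.10000610351562], [237.5, 160.10000610351562], [269.5, 168.10000610351562], [264.5, 188.10000610351562]] [[426.2, 113.7, 40.0], [477.5, 100.7, 40.0], [456.1, 19.3, 40.0], [405.1, 32.6, 40.0]] [441.2  66.6  40. ]
[np.float64(83.8), np.float64(52.9), np.float64(84.2), np.float64(52.7)]
{'mtx': array([[297.31863964,   0.        , 248.75145698],
       [  0.        , 297.31863964, 190.00635869],
       [  0.        ,   0.        ,   1.        ]]), 'rvec': array([-2.31194961, -1.68586342, -0.27917721]), 'tvec': array([-649.36663328,  -41.15030347,  381.48256509])}
```

View pics/crop0.png

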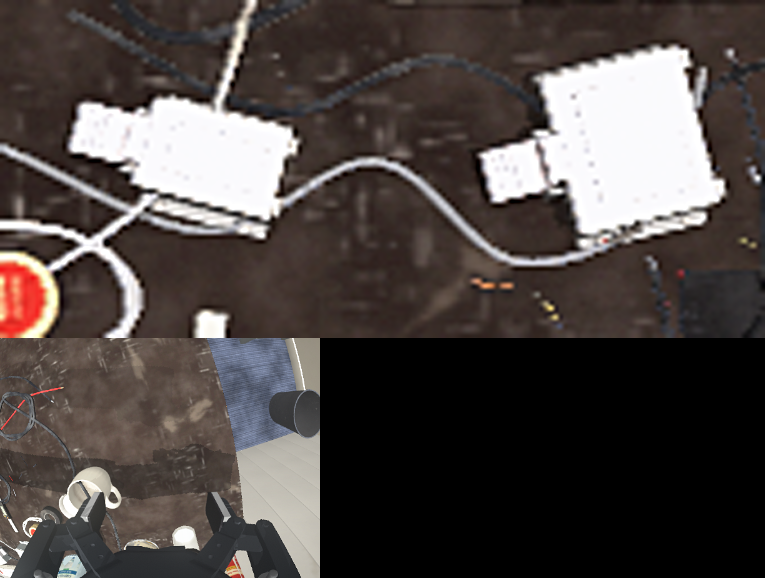

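The crop shows the wide lid's corners at about (325,157), (358,150), (366,183) and (335,192), its tab's outer edge at about (313,179), and the narrow box well apart from it on the left. The wrist view shows the far left side of the bench, so the reported pose fits. Next I'll compute the box pose.

Run:
```python
from h import *
lid=ray("top",[[325,156.7],[358.3,150],[366,183.5],[335,192]],40)
print(lid.round(0).tolist(),lid.mean(0))
front=(lid[0]+lid[3])/2;back=(lid[1]+lid[2])/2
a=back-front;b=lid[0]-lid[3]
print("len",np.linalg.norm(a),np.linalg.norm(b),"yaw",np.degrees(np.arctan2(a[1],a[0])),np.degrees(np.arctan2(b[1],b[0]))-90)
tab=ray("top",[[311.7,173.8],[314.3,185.5]],25.5);print("tab outer",tab.round(0).tolist())
t=tab.mean(0);c=lid.mean(0)
d=(c-t)[:2];print(np.degrees(np.arctan2(d[1],d[0])),np.linalg.norm(d))
# pad = tab outer + 11 mm toward box
u=d/np.linalg.norm(d);P=t[:2]+11*u;print("pad",P)
s=sensors.read_state();R=cv2.Rodrigues(camera_params("wrist")['rvec'])[0]
C=-R.T@camera_params("wrist")['tvec']
from scipy.spatial.transform import Rotation as Ro
T=Ro.from_euler('xyz',s['tool_rot']).as_matrix()
print("cam in tool",T.T@(C-s['eef_pos']));print("target in tool (z150)",T.T@(np.r_[P,150]-s['eef_pos']))
```

```text
[[484.0, -122.0, 40.0], [500.0, -207.0, 40.0], [414.0, -224.0, 40.0], [394.0, -146.0, 40.0]] [ 448.13641405 -174.93162364   40.        ]
len 84.02313789432785 93.41447502584856 yaw -77.17802780607256 -75.67429105678627
tab outer [[442.0, -90.0, 26.0], [412.0, -96.0, 26.0]]
-75.76469366813184 84.87435970140002
pad [ 429.9703601  -103.32564969]
cam in tool [ 8.38527509e+01  1.38474446e-01 -1.42947045e+02]
target in tool (z150) [-441.03055956 -616.72878898   81.50686386]
```

```bash
python3 -m inch '[[[-3,-2.8,0,0],[-6,-5.6,0,0],[-9,-8.4,0,0],[-12.1,-11.3,0,0],[-15.1,-14.1,0,0],[-18.1,-16.9,0,0],[-21.2,-19.7,0,0],[-24.2,-22.5,0,0]]]' 0
```

```text
clock: 0.82
eef_pos: [360.6, 329.0, 231.3]
tool_rot: [-3.142, 0.0, 2.832]
force: [0.4, -0.6, -0.7]
width: -0.0
gripper_force: 0.0
```

```bash
python3 -m inch '[[[-1.8,-3.5,0,7],[-3.6,-7,0,14],[-5.4,-10.6,0,21],[-7.2,-14.2,0,28],[-9,-17.7,0,35],[-10.8,-21.3,0,42],[-12.6,-24.8,0,49],[-14.5,-28.4,0,56]]]'
python3 - <<'E'
from h import *
from scipy.spatial.transform import Rotation as Ro
s=sensors.read_state();T=Ro.from_euler('xyz',s['tool_rot']).as_matrix()
print(s['qpos'],T.T@(np.r_[430,-103.3,130]-s['eef_pos']))
E
```

```text
clock: 1.48
eef_pos: [411.3, 14.7, 231.5]
tool_rot: [3.141, -0.0, 1.849]
force: [0.7, -0.0, 0.2]
width: 0.0
gripper_force: 0.0
[-0.39446938  0.31005024  0.37604197  2.14656624 -0.17296231  0.7125794
  0.37479776] [-118.6688787   -14.42609646  101.40309284]
```

```bash
python3 -m inch '[[[-2.5,-0.5,2,2.5],[-5,-1,4,2.5],[-7,-1.4,6,2.5],[-7,-1.4,6,2.5],[-7,-1.4,6,2.5]]]'
python3 - <<'E'
from h import *
s=sensors.read_state();c=camera_params("wrist")
import pickle;im=get_image("wrist");pickle.dump((s,c),open("w1.pkl","wb"))
cv2.imwrite("pics/w1.png",im);print(s['eef_pos'],s['tool_rot'])
E
```

```text
clock: 1.9
eef_pos: [416.8, -55.8, 170.5]
tool_rot: [-3.139, -0.001, 1.807]
force: [0.1, 0.6, 0.1]
width: 0.0
gripper_force: 0.0
[416.75115461 -55.82894397 170.51784387] [-3.13890385e+00 -5.42193501e-04  1.80740103e+00]
```

View pics/w1.png

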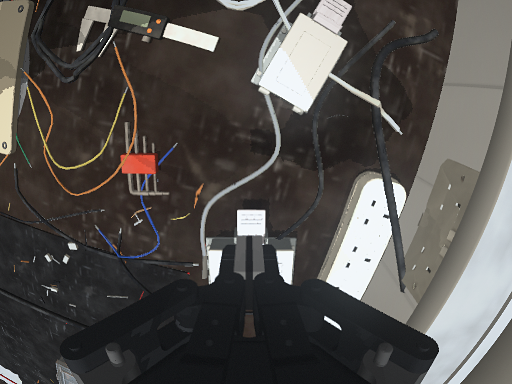

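The wrist view shows the wide tab straight ahead. Its pad's outer edge is at about (237–265, 210), the upright is near row 236, the box's front spans columns 208–296, and the closed fingers sit in front of the lid. I'll cast rays to get the pad position.

```bash
cat >> h.py <<'E'
def wray(c,uv,z):
    R=cv2.Rodrigues(c['rvec'])[0];C=-R.T@c['tvec'];K=c['mtx'];o=[]
    for u,v in np.float64(uv).reshape(-1,2):
        a=np.array([(u-K[0,2])/K[0,0],(v-K[1,2])/K[1,1]]);r=np.linalg.norm(a)
        d=R.T@np.r_[a/r*np.sin(r),np.cos(r)];o.append(C+d*(z-C[2])/d[2])
    return np.array(o)
E
python3 - <<'E'
from h import *
import pickle
from scipy.spatial.transform import Rotation as Ro
s,c=pickle.load(open("w1.pkl","rb"));im=cv2.imread("pics/w1.png")
m=np.zeros(im.shape[:2],np.uint8);m[195:245,225:285]=(im.min(2)>120)[195:245,225:285]
n,l,st,_=cv2.connectedComponentsWithStats(m);print(st[1:].tolist())
row=[(r,np.where(m[r]>0)[0][[0,-1]].tolist()) for r in range(204,244,3) if m[r].any()];print(row)
g=m.copy();k=max(cv2.findContours(m[:232],0,2)[0],key=cv2.contourArea);b=cv2.boxPoints(cv2.minAreaRect(k));p=wray(c,b,25.5)
print(b.tolist(),p.round(1).tolist())
# pad centre-line and outer edge
p=p[np.argsort(-p[:,1])];o=p[:2].mean(0)
lid=wray(c,[[208,238],[296,238]],40);print(lid.round(1))
w=p[0]-p[1];print("width",np.linalg.norm(w),"yaw edge",np.degrees(np.arctan2(w[1],w[0])))
u=np.array([np.cos(np.radians(-76.5)),np.sin(np.radians(-76.5))])
P=o[:2]+11*u;T=Ro.from_euler('xyz',s['tool_rot']).as_matrix()
print("pad",P,"tool delta to z=40",T.T@(np.r_[P,40]-s['eef_pos']))
E
```

```text
[[237, 210, 29, 27, 739], [234, 237, 3, 7, 18], [265, 238, 3, 6, 12], [262, 242, 2, 3, 5]]
[(210, [237, 264]), (213, [237, 265]), (216, [237, 265]), (219, [237, 264]), (222, [237, 264]), (225, [237, 264]), (228, [237, 264]), (231, [237, 264]), (234, [237, 264]), (237, [235, 235]), (240, [234, 267]), (243, [235, 267])]
[[237.0, 210.0], [265.0, 210.0], [265.0, 231.0], [237.0, 231.0]] [[412.7, -94.6, 25.5], [441.3, -87.8, 25.5], [447.6, -111.7, 25.5], [418.1, -118.7, 25.5]]
[[ 389.3 -126.9   40. ]
 [ 478.9 -105.4   40. ]]
width 29.40301216365984 yaw edge 13.54464520540212
pad [ 429.55715164 -101.89638557] tool delta to z=40 [-47.85650376   2.00171548 130.48700504]
```

```bash
python3 -m inch '[[[-2.5,0.1,2,0],[-4.6,0.2,5,0],[-4.6,0.2,9,0],[-4.6,0.2,12,0],[-4.6,0.2,13.4,0],[-4.6,0.2,13.7,0],[-4.6,0.2,13.7,0]]]'
```

```text
clock: 2.53
eef_pos: [430.7, -97.3, 33.7]
tool_rot: [-3.141, -0.001, 1.813]
force: [0.6, -0.2, 0.1]
width: -0.1
gripper_force: 0.0
```

```bash
python3 -m inch '[[[-0.2,0,0.6,0],[-0.2,0,1.2,0],[-0.2,0,1.6,0],[-0.2,0,1.6,0]]]'
```

```text
clock: 2.87
eef_pos: [432.6, -99.3, 19.1]
tool_rot: [3.139, -0.0, 1.813]
force: [0.9, 1.6, 5.7]
width: -0.1
gripper_force: 2.8
```

```bash
python3 -m inch '[[[0,0,-2,0],[0.5,0,-4,0],[1.5,0,-5.5,0],[1.5,0,-5.5,0],[1.5,0,-5.5,0],[1.5,0,-5.5,0]]]'
python3 - <<'E'
from h import *
s=sensors.read_state();c=camera_params("wrist")
w=get_image("wrist");t=get_image("scene")
a=cv2.resize(t[100:240,200:350],None,fx=2.5,fy=2.5,interpolation=cv2.INTER_CUBIC)
b=cv2.resize(w[150:330,130:380],(400,350*1))
cv2.imwrite("pics/c2.png",np.hstack([a,b]));print(s['eef_pos'],s['force'])
E
```

```text
clock: 3.37
eef_pos: [428.0, -86.1, 73.5]
tool_rot: [3.141, 0.0, 1.812]
force: [0.4, 0.7, 0.4]
width: -0.3
gripper_force: 0.0
[427.96808887 -86.07055836  73.50755358] [0.44485643 0.71741172 0.36439244]
```

View pics/c2.png

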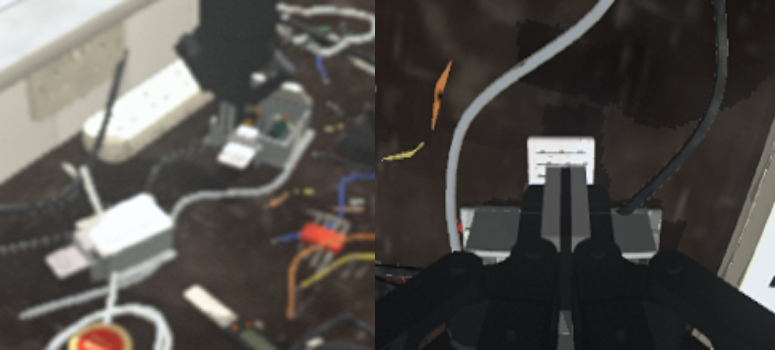

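The left crop (scene view) shows the wide box open with its cells visible near (285,125) and the narrow box still shut. The right crop (wrist view) shows the tab back up at about (560,160). The lid has sprung up, so I'll now push it over, moving slowly and rising slightly.

```bash
python3 -m inch '[[[-2,0.1,0,0],[-4,0.2,0,0],[-5,0.2,0,0],[-5.7,0.2,-0.2,0],[-6.4,0.2,-0.5,0],[-7.1,0.2,-0.8,0],[-7.8,0.2,-1.1,0],[-8.5,0.2,-1.3,0]]]'; python3 -c "
from h import *
im=get_image('scene');cv2.imwrite('pics/s3.png',im)"
```

```text
clock: 4.13
eef_pos: [449.6, -168.5, 86.7]
tool_rot: [3.142, -0.001, 1.811]
force: [0.1, -0.2, 1.6]
width: 0.0
gripper_force: 0.3
```

```bash
python3 -m inch '[[[-0.7,0,-0.1,0],[-1.4,0,-0.1,0],[-2.1,0,-0.1,0],[-2.8,0,-0.1,0],[-3.4,0,-0.1,0],[-4.0,0,-0.1,0],[-4.5,0,-0.1,0],[-4.5,0,-0.1,0]]]'
```

```text
clock: 4.85
eef_pos: [460.5, -213.6, 87.3]
tool_rot: [3.142, 0.001, 1.81]
force: [-0.3, -0.6, 0.8]
width: 0.1
gripper_force: 0.0
```

```bash
python3 -m inch '[[[0.5,0,0,0],[1.5,0,0,0],[3.5,0,-0.5,0],[6.5,0,-1.5,0],[10,0,-3,0],[13,0,-5,0],[16,0,-6,0],[16,0,-6,0]]]'
python3 - <<'E'
from h import *
w=get_image("wrist");t=get_image("scene");p=get_image("top")
a=cv2.resize(t[110:240,210:340],(390,390),interpolation=cv2.INTER_CUBIC)
b=cv2.resize(w[150:380,140:370],(390,390))
cv2.imwrite("pics/c4.png",np.hstack([a,b]));print(sensors.read_state()['force'])
E
```

```text
clock: 5.52
eef_pos: [420.2, -48.9, 148.0]
tool_rot: [-3.141, -0.006, 1.821]
force: [-0.5, 0.6, -0.1]
width: 0.3
gripper_force: 0.0
[-0.18755771 -0.42503455 -0.54204533]
```

View pics/c4.png

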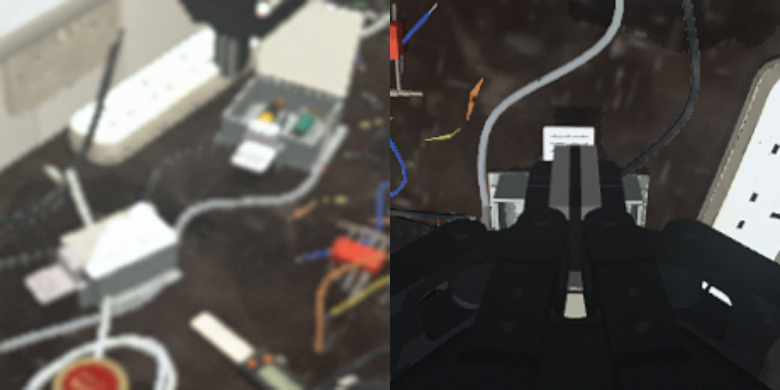

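The scene crop shows the lid standing open behind the tray at about (310,50), both cells in the box, the tab up, and the narrow box shut. I'll check the lid angle from its upper edge.

Run:
```python
from h import *
u=np.array([.233,-.972]);v=np.array([.972,.233]);O=np.array([429.6,-102])+72*u
t=get_image("scene");f=4;x0,y0=260,80
c=cv2.resize(t[y0:y0+110,x0:x0+110],None,fx=f,fy=f,interpolation=cv2.INTER_CUBIC)
for th,col in((1.57,(0,0,255)),(1.7,(0,200,255)),(1.95,(0,255,0))):
    q=[np.r_[O+u*(38-80*np.cos(th)+3*np.sin(th)*1)+v*k,37+80*np.sin(th)+3*np.cos(th)] for k in(-46,46)]
    p=(proj("scene",q)-[x0,y0]+.5)*f;print(th,(p/f+[x0,y0]).round(1).tolist())
    for a in p: cv2.drawMarker(c,tuple(int(z) for z in a),col,cv2.MARKER_CROSS,12,1)
cv2.imwrite("pics/c5.png",c)
```

```text
1.57 [[328.5, 117.5], [297.3, 109.3]]
1.7 [[329.8, 116.0], [298.7, 107.9]]
1.95 [[331.9, 114.5], [301.3, 106.6]]
```

View pics/c5.png

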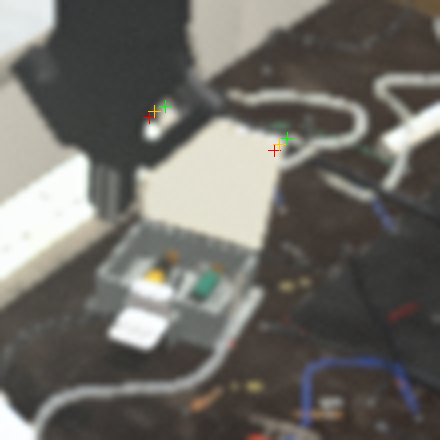

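The lid's near corner, at about (282,140), falls between the 1.7 and 1.95 marks. The top view is more sensitive to this angle, so I'll check there.

Run:
```python
from h import *
u=np.array([.233,-.972]);v=np.array([.972,.233]);O=np.array([429.6,-102])+72*u
t=get_image("top");f=5;x0,y0=300,130
c=cv2.resize(t[y0:y0+80,x0:x0+100],None,fx=f,fy=f,interpolation=cv2.INTER_CUBIC)
for th,col in((1.57,(0,0,255)),(1.7,(0,200,255)),(1.95,(0,255,0))):
    q=[np.r_[O+u*(38-80*np.cos(th)+3*np.sin(th))+v*k,37+80*np.sin(th)+3*np.cos(th)] for k in(-46,46)]
    p=(proj("top",q)-[x0,y0]+.5)*f
    for a in p: cv2.drawMarker(c,tuple(int(z) for z in a),col,cv2.MARKER_CROSS,14,1)
cv2.imwrite("pics/c6.png",c)
```

```text
(no output)
```

View pics/c6.png

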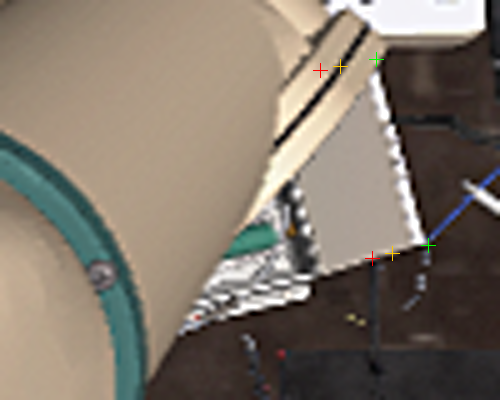

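The top view puts the lid's edge, at about (425,243), right by the 1.95 mark, so the lid is fully open. The arm is clear of everything.

```bash
python3 -c "
from cell import order;print(order.finish_job())"
```

```text
the job is handed in; nothing more can be done
None
```

The job is handed in, though the judge's verdict wasn't shown: I pressed the wide box's tab and let it go, the lid sprang up, and I pushed it over to about 1.9 rad; the last pictures showed it staying open, the cells in place and the narrow box shut.

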